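# Find the rocking case cover and press it home

### The job

One of the four parts cases in the blue carrier has a cover that is not home. Press lightly with the fingertips on one end of each cover in turn, without squashing the sound ones into their soft seals, until you find the one that rocks; then press that cover firmly down at its middle until it is fully home, and take the hand away. Do not lift any cover, and leave everything else on the bench where it is.

Things in the scene. Friction and masses are not known exactly. Their poses are not given: they have to be found in the camera images.
- carrier: blue open crate, 216 x 204 mm (x by y), 50 mm high, fixed; origin at the centre of its underside, z up. Holds four grey cases, two by two, each with a flat grey cover 94 mm long (carrier x), 68 mm wide, 8 mm thick, overhanging the case. All covers look alike and lie level at rest. Along x between the left and right pair runs a 39 mm gap where the stamp and glue pot stand
- slot1 (a point): middle of the top of the cover in slot 1 (near row, right as seen from the robot). Fixed to the carrier, with its axes, 79 mm above the bench; the real top is up to 3 mm higher or lower. The cover's ends lie 47 mm away along +x and -x; 35 mm out is a good place to press. Which slot has the loose cover is not known
- slot2 (a point): middle of the top of the cover in slot 2 (near row, left as seen from the robot). Fixed to the carrier, with its axes, 79 mm above the bench; the real top is up to 3 mm higher or lower. The cover's ends lie 47 mm away along +x and -x; 35 mm out is a good place to press. Which slot has the loose cover is not known
- slot3 (a point): middle of the top of the cover in slot 3 (far row, right as seen from the robot). Fixed to the carrier, with its axes, 79 mm above the bench; the real top is up to 3 mm higher or lower. The cover's ends lie 47 mm away along +x and -x; 35 mm out is a good place to press. Which slot has the loose cover is not known
- slot4 (a point): middle of the top of the cover in slot 4 (far row, left as seen from the robot). Fixed to the carrier, with its axes, 79 mm above the bench; the real top is up to 3 mm higher or lower. The cover's ends lie 47 mm away along +x and -x; 35 mm out is a good place to press. Which slot has the loose cover is not known
- loose_rock (a joint): tilt of the loose cover, in whichever slot, about the line through its middle along carrier y; rad, 0 level, positive with the +x end down; springs back to 0. About 1.2 N on an end tips it fully, 0.11 rad: that end drops 4 to 5 mm onto the rim and stops. Pressing an end does not seat it. Once home it cannot rock
- loose_sink (a joint): how far the middle of the loose cover has gone down; m, 0 at the start (standing 5 mm too high), 0.005 when fully home. It is stiff: it moves only under more than about 10 N at its middle (more the further off the middle), and stays where it is left
- sound1_sink (a joint): how far one of the three sound covers (slot not known) is pressed down into its soft seal; m, 0 at rest, 0.001 for every 4 N wherever it is pressed, springs back, never tilts; beyond 0.004 (16 N) the seal is damaged
- sound2_sink (a joint): how far one of the three sound covers (slot not known) is pressed down into its soft seal; m, 0 at rest, 0.001 for every 4 N wherever it is pressed, springs back, never tilts; beyond 0.004 (16 N) the seal is damaged
- sound3_sink (a joint): how far one of the three sound covers (slot not known) is pressed down into its soft seal; m, 0 at rest, 0.001 for every 4 N wherever it is pressed, springs back, never tilts; beyond 0.004 (16 N) the seal is damaged
- stamp: bystander: wooden hand stamp standing in the gap of the carrier, 26 mm across, 80 mm tall; its top is 84 mm above the bench; origin at its foot
- gluepot: bystander: small capped bottle standing in the gap of the carrier, 28 mm across, 70 mm tall; its top is 74 mm above the bench; origin at its foot
- tape: bystander: roll of brown tape lying to the left of the carrier, 90 mm across, 48 mm tall; origin at the centre of its underside
- driver: bystander: screwdriver 180 mm long lying to the right of the carrier; origin under its middle, x along it to the tip
- carton: bystander: small carton 90 x 70 x 50 mm further to the right; origin at the centre of its underside
- cup: bystander: white cup 72 mm across, 80 mm tall, on the left of the bench; origin at its foot
- marker: bystander: black marker pen about 136 mm long, 16 mm thick, lying on the near left of the bench; its x along it

How it is judged:
By the outcome, as a careful person would: the job done as asked, in the order asked, and still so for the second after the job is handed in, with the robot touching nothing.
It also fails if it takes over 58 s, if anything falls off the work surface, if the arm or the gripper's body presses on something with over 40 N, if the wrist force passes 120 N, or if a joint passes its speed limit or range.

### The arm

A 6-joint arm with a two-finger parallel gripper is mounted at the origin on the work surface. World frame = base frame: x ahead of the robot, y to its left, z up, the work surface at z = 0. Lengths are in m, angles in rad, forces in N, time in s.
With the tool pointing down it reaches from about 0.325 to 0.9 m from the base axis. Payload 6.1 kg.
Tool frame: the origin (TCP) lies midway between the tips of the shut fingers; the grasp point (between the pads) lies 19 mm behind it; z points along the fingers, y is the direction in which the jaws open and shut (so a half turn about z gives the same grasp; the last joint's range is limited). The gripper opens to 87 mm and grips with 3 to 60 N. Pads are 19 mm wide; open, the fingers measure 117 mm over their backs; the gripper's body (75 mm by 190 mm) begins 51 mm behind the grasp point.
Start: joints at [1.118, 0.22, 1.526, -0, 1.395, -0.126], TCP at [0.201, 0.592, 0.223] pointing down, gripper open.
Joint ranges: [-2.98, 2.98], [-0.91, 2.08], [0.09, 2.57], [-1.24, 4.39], [0.2, 2.65], [-2.68, 2.68]. Speed limits (rad/s): [2.57, 2.57, 3.01, 3.14, 3.14, 3.14].

### API

Orientations are given as a 3x3 rotation matrix whose columns are the frame's x, y, z axes.
In Python, from plant import r gives the robot as it stands. The module is installed in compiled form; this text tells all that it offers. Calls block until the motion is done:
- r.move_pose(position, orientation): joint-space move of the TCP to a pose.
- r.line_to(position, velocity=0.15, attitude=None, f_stop=None): straight line of the TCP; attitude=None keeps the orientation; velocity is the mean speed in m/s. With f_stop (N) it stops when the force on the tool has changed by that much, and returns True; else False.
- r.move_j(angles): joint-space move.
- r.gripper_to(opening, grip_force=None): opening from 0.0 (shut) to 1.0 (fully open); grip_force is the grip in N (None keeps the last); returns when the fingers have stopped.
- r.wait(seconds).
- r.inverse_kinematics(position, orientation): joint angles nearest the present ones, or None.
- r.state(): the state.
- r.get_image(name): name is "scene" or "top" or "wrist"; returns a dict with "img" (384x512x3 uint8, red, green, blue), "fx", "fy", "cx", "cy" (pixels), "origin" and "orientation" of the camera in the world. Camera axes: x right, y up, looking along -z (the intrinsics and any distortion apply to the point x, -y, -z); pixel columns grow to the right and rows downward; lengths in m; the calibration is good to about 2 mm. A picture is of the moment at which its call begins. There is no depth.
A pose or a line that the arm cannot do raises r.MotionError and nothing moves.
- r.hand_in(): hands the job in, once; it reports no verdict.
Trained networks look in the newest picture that a camera, given by its name, has taken for a name from the list of things; names that differ only in an ending like _2 or _b are one class to them, and where a whole thing is asked for, a point or a joint stands for the part that bears it (a point fixed in the world has none). Each returns a list of dicts, best first, with "conf" (0 to 1); they miss things now and then, are a little off and sometimes report something else, mostly with a low value. They report only what shows in the picture. A call takes as long as a camera call.
- r.find_in(target, camera): "centre" ([row, column] in pixels, amid what is visible of it).
- r.landmark_of(target, camera): "centre" ([row, column] in pixels: a listed point, or the origin of a listed thing).
The state is a dict: "clock": time; "joints": joint angles; "joint_velocities": joint speeds; "effort": joint torques, N m; "ee_pos": TCP position; "ee_rot": TCP orientation; "ft_force": force on the tool from outside, world axes, zero at the start; "torque": the same for the moment, N m; "opening": opening from 0.0 (shut) to 1.0 (fully open).
Only numpy, scipy, OpenCV 4.12 (cv2) and the standard library are available. Lean on these libraries where they do the work, as an engineer would, in place of code of your own. Each camera call takes 0.05 s, during which the arm holds its last target. There are 200 camera calls.

## Working session

There is one attempt and no reset: what is moved stays moved. The work goes in short steps, each a Python script; the robot and the scene stay as the last script left them, time stands still between calls to the robot, and variables do not carry over. Pictures are saved under pics/ and viewed, about 8 in all and at most 12, crops included, and the job is handed in when it is done.

```bash
mkdir -p pics; cat > h.py <<'E'
import numpy as np, cv2
from plant import r
def ray(im,px):
    u=np.array([(px[1]-im["cx"])/im["fx"],-(px[0]-im["cy"])/im["fy"],-1.0])
    return np.array(im["origin"]),np.array(im["orientation"])@u
def at_z(im,px,z):
    o,d=ray(im,px); return o+d*(z-o[2])/d[2]
E
python3 - <<'E'
from h import *
Z=dict(carrier=0,slot1=.079,slot2=.079,slot3=.079,slot4=.079,stamp=.004,gluepot=.004)
for c in ("top","scene"):
    im=r.get_image(c); cv2.imwrite(f"pics/{c}0.png",im["img"][:,:,::-1])
    print(c,[k for k in im], np.round(im["origin"],3))
    for n,z in Z.items():
        for d in r.landmark_of(n,c)[:2]:
            print(n,np.round(d["centre"],1),round(d["conf"],2),np.round(at_z(im,d["centre"],z),4))
s=r.state();print(s["clock"],s["ft_force"],s["opening"])
E
```

```text
top ['img', 'fx', 'fy', 'cx', 'cy', 'origin', 'orientation'] [0.399 0.089 1.113]
carrier [165.7 277.4] 0.74 [0.542  0.0381 0.    ]
carrier [147.2 221.2] 0.63 [0.5928 0.1961 0.    ]
slot1 [178.5 257.5] 0.84 [0.498 0.093 0.079]
slot1 [140.6 267.6] 0.7 [0.5975 0.0676 0.079 ]
slot2 [178.5 257.5] 0.84 [0.498 0.093 0.079]
slot2 [140.6 267.6] 0.7 [0.5975 0.0676 0.079 ]
slot3 [178.5 257.5] 0.84 [0.498 0.093 0.079]
slot3 [140.6 267.6] 0.7 [0.5975 0.0676 0.079 ]
slot4 [178.5 257.5] 0.84 [0.498 0.093 0.079]
slot4 [140.6 267.6] 0.7 [0.5975 0.0676 0.079 ]
gluepot [142.5 286.1] 0.62 [0.607  0.0143 0.004 ]
gluepot [150.5 135. ] 0.16 [0.5806 0.4369 0.004 ]
scene ['img', 'fx', 'fy', 'cx', 'cy', 'origin', 'orientation'] [ 1.276 -0.009  0.842]
carrier [241.9 236. ] 0.78 [0.5383 0.0359 0.    ]
gluepot [259.9 232.1] 0.65 [0.5951 0.0215 0.004 ]
0.8 [-0.03133279  0.36084899 -0.04965387] 0.9993736568817366
```

View pics/top0.png

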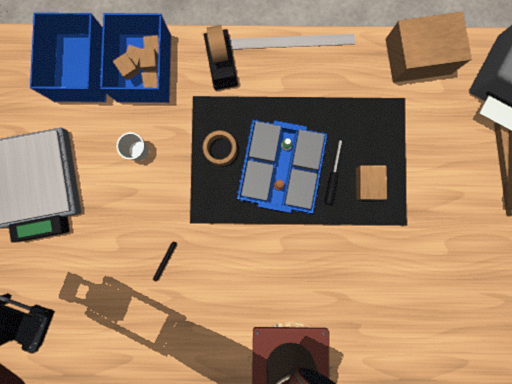

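View pics/scene0.png

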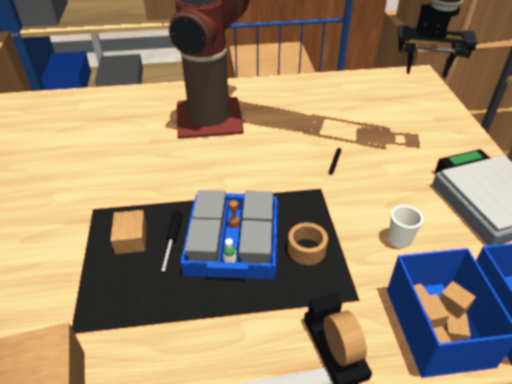

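The top view shows the carrier at about (166,282), with covers at roughly (180,257), (141,266), (189,303) and (150,309). It is yawed about -10°, with the stamp near (185,279) and the glue pot near (143,287). I'll segment the covers for the yaw, then look with the wrist camera from above.

```bash
cat >> h.py <<'E'
def covers(im,z=.079,lo=300,roi=None):
    a=cv2.cvtColor(im["img"],cv2.COLOR_RGB2HSV)
    m=((a[...,1]<45)&(a[...,2]>70)&(a[...,2]<200)).astype(np.uint8)
    if roi: k=np.zeros_like(m);k[roi]=1;m&=k
    m=cv2.morphologyEx(m,cv2.MORPH_OPEN,np.ones((3,3)))
    out=[]
    for c in cv2.findContours(m,cv2.RETR_EXTERNAL,cv2.CHAIN_APPROX_NONE)[0]:
        if cv2.contourArea(c)<lo: continue
        P=np.array([at_z(im,(p[0][1],p[0][0]),z)[:2] for p in c])
        (cx,cy),(w,h),an=cv2.minAreaRect((P*1000).astype(np.float32))
        if w<h: w,h,an=h,w,an+90
        an=(an+90)%180-90
        out.append((cx/1000,cy/1000,w,h,an))
    return out
def R(yaw):
    c,s=np.cos(yaw),np.sin(yaw); return np.array([[c,s,0],[s,-c,0],[0,0,-1.]])
E
python3 - <<'E'
from h import *
im=r.get_image("top"); L=covers(im,roi=np.s_[100:225,230:335])
for l in L: print(np.round(l,3))
yaw=np.radians(np.median([l[4] for l in L])) if L else -.18
r.move_pose([.45,.05,.34],R(yaw)); r.gripper_to(0)
im=r.get_image("wrist"); cv2.imwrite("pics/w1.png",im["img"][:,:,::-1]); print(np.round(im["origin"],3),np.round(im["orientation"],2).tolist())
for l in covers(im,lo=2000): print(np.round(l,4))
for n,z in dict(carrier=0,slot1=.079,stamp=.004,gluepot=.004).items():
    for d in r.landmark_of(n,"wrist")[:4]: print(n,np.round(d["centre"],1),round(d["conf"],2),np.round(at_z(im,d["centre"],z),4))
s=r.state();print(s["clock"],s["ft_force"],s["opening"],s["joints"])
E
```

```text
[ 4.7400e-01 -1.9000e-02  9.3112e+01  6.7685e+01 -1.0266e+01]
[  0.494   0.094  93.446  68.162 -10.152]
[ 5.7600e-01 -3.8000e-02  9.2956e+01  6.8241e+01 -1.0197e+01]
[ 5.9600e-01  7.6000e-02  9.2923e+01  6.8213e+01 -1.0052e+01]
[0.528 0.035 0.504] [[-0.18, 0.94, 0.28], [-0.98, -0.17, -0.05], [-0.0, -0.28, 0.96]]
[3.066000e-01 3.208000e-01 4.165031e+02 4.579580e+01 7.979240e+01]
[ 4.76600e-01 -2.03000e-02  9.09147e+01  6.68072e+01 -1.02354e+01]
[  0.497    0.0928  90.9395  67.0648 -10.2477]
[ 5.77800e-01 -3.94000e-02  9.28124e+01  6.74714e+01 -1.02763e+01]
[ 5.99000e-01  7.40000e-02  9.14894e+01  6.78856e+01 -1.03010e+01]
carrier [100.8 257.6] 0.82 [0.5384 0.0311 0.    ]
slot1 [130.  257.8] 0.52 [0.4955 0.0388 0.079 ]
stamp [129. 259.] 0.74 [0.4911 0.0371 0.004 ]
gluepot [ 59.8 261.2] 0.6 [0.6008 0.0139 0.004 ]
4.8 [-0.5063917   0.28881268 -0.6319053 ] 0.004366647705159739 [-6.38164709e-02 -2.54547572e-01  1.77867532e+00  9.40918298e-06
  1.61750583e+00  1.68453279e+00]
```

View pics/w1.png

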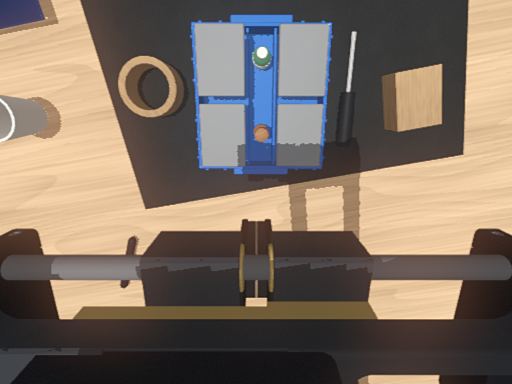

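The wrist view and the top view agree on the four covers to about 2–3 mm: sizes are about 93 x 68 mm and yaw is -10.2°. I'll probe slot 1 first.

```bash
cat >> h.py <<'E'
YAW=np.radians(-10.2); X=np.array([np.cos(YAW),np.sin(YAW),0])
S={1:(.4755,-.0195),2:(.4955,.0933),3:(.577,-.0387),4:(.5978,.075)}
def fz(): return r.state()["ft_force"][2]
def probe(n):
    p=np.array([*S[n],0])+X*(-.033 if n<3 else .033)
    P=lambda z: p+[0,0,z]
    r.move_pose(P(.10),R(YAW)) if r.state()["ee_pos"][2]>.2 else r.line_to(P(.10),.15)
    r.line_to(P(.086),.05); r.wait(.3)
    f0=[]
    for _ in range(5): f0.append(fz()); r.wait(.02)
    a=r.line_to(P(.072),.01,f_stop=.7); z1=r.state()["ee_pos"][2]; f1=fz()
    b=r.line_to(P(z1-.007),.008,f_stop=2.5) if a else None; z2=r.state()["ee_pos"][2]; f2=fz()
    xy=r.state()["ee_pos"][:2]-p[:2]
    r.line_to(P(.10),.08)
    print(n,"noise",np.std(f0).round(2),"contact",a,round(z1*1e3,2),round(f1-np.mean(f0),2),"stop",b,round(z2*1e3,2),round(f2-np.mean(f0),2),"drop mm",round((z1-z2)*1e3,2),np.round(xy*1e3,1),"t",r.state()["clock"],flush=True)
    return a and (z1-z2)>.0025
E
python3 -c "
from h import *
probe(1)"
```

```text
1 noise 0.29 contact True 75.76 1.61 stop True 74.98 4.26 drop mm 0.77 [-0.1  0. ] t 8.3583
```

Slot 1 gave 2.65 N over 0.77 mm, about 3.4 N/mm, which matches a sound seal. I'll go on through the others and stop at any odd response.

```bash
python3 -c "
from h import *
for n in (2,4,3):
    if probe(n): break
"
```

```text
2 noise 0.45 contact True 78.82 2.74 stop True 78.11 5.26 drop mm 0.71 [-0. -0.] t 11.65
4 noise 0.3 contact True 80.78 3.04 stop True 80.09 5.38 drop mm 0.69 [ 0. -0.] t 15.175
3 noise 0.34 contact True 79.88 0.58 stop True 78.0 4.27 drop mm 1.88 [ 0.1 -0. ] t 18.5
```

Slot 3 is ambiguous (softer, with an early stop), so I'll take a finer force–depth curve there, and on slot 4 for comparison.

```bash
cat >> h.py <<'E'
def mean_f(k=8):
    f=[]
    for _ in range(k): f.append(fz()); r.wait(.012)
    return np.mean(f)
def curve(n,z0,fmax=4.5,step=.0006,side=None,zmin=.0725):
    p=np.array([*S[n],0])+X*(side or (-.033 if n<3 else .033)); P=lambda z: p+[0,0,z]
    r.line_to(P(max(.095,z0)),.15); r.line_to(P(z0),.05); r.wait(.25); f0=mean_f(15); z=z0; o=[]
    while z>zmin:
        z-=step; r.line_to(P(z),.02); f=mean_f()-f0; o.append((round(r.state()["ee_pos"][2]*1e3,2),round(f,2)))
        if f>fmax: break
    r.line_to(P(.095),.08); print(n,o,r.state()["clock"],flush=True)
E
python3 -c "
from h import *
curve(3,.0815); curve(4,.0825)"
```

```text
3 [(np.float64(80.92), np.float64(0.14)), (np.float64(80.37), np.float64(0.44)), (np.float64(79.84), np.float64(0.95)), (np.float64(79.24), np.float64(1.38)), (np.float64(78.65), np.float64(2.02)), (np.float64(78.11), np.float64(2.6)), (np.float64(77.89), np.float64(5.1))] 22.1333
4 [(np.float64(81.87), np.float64(-0.11)), (np.float64(81.42), np.float64(0.71)), (np.float64(80.92), np.float64(1.95)), (np.float64(80.41), np.float64(4.38)), (np.float64(79.94), np.float64(6.05))] 25.75
```

Slot 3 rocks: it yields softly for about 3 mm (0.8 N/mm) and then stops hard, as a tipping cover should. Slot 4 rises at about 4 N/mm, and slots 1 and 2 at about 3.5 N/mm. Next I'll press slot 3 at its middle.

```bash
python3 -c "
from h import *
p=np.array([*S[3],0]); P=lambda z:p+[0,0,z]
r.line_to(P(.095),.1); r.line_to(P(.083),.05); r.wait(.25); f0=mean_f(10)
a=r.line_to(P(.0725),.008,f_stop=30); print(a,r.state()['ee_pos'][2],fz()-f0)
r.wait(.3); print(r.state()['ee_pos'],mean_f()-f0,r.state()['clock'])
"
```

```text
False 0.07564759863643412 21.089738766159314
[ 0.57724674 -0.03873152  0.07563073] 21.207953030817684 29.65
```

```bash
python3 -c "
from h import *
p=np.array([*S[3],0]); P=lambda z:p+[0,0,z]
f0=fz()
a=r.line_to(P(.0695),.008,f_stop=18); r.wait(.3); print(a,r.state()['ee_pos'],mean_f(),mean_f()-f0)
r.line_to(P(.095),.08); r.wait(.2)
curve(3,.0775,zmin=.0735)
r.line_to([*p[:2],.2],.2); 
r.move_pose([.42,.03,.34],R(YAW)); r.wait(.2)
im=r.get_image('scene'); cv2.imwrite('pics/s2.png',cv2.resize(im['img'][160:300,80:350,::-1],None,fx=2.9,fy=2.9))
print(r.state()['clock'],r.state()['ft_force'])
"
```

```text
True [ 0.5771132  -0.03870777  0.07578483] 6.789272492836271 -14.16308512312202
3 [(np.float64(76.87), np.float64(-0.22)), (np.float64(76.26), np.float64(0.09)), (np.float64(75.84), np.float64(0.79)), (np.float64(75.68), np.float64(5.58))] 33.9083
35.75 [-0.00817817 -0.07758022 -0.34740312]
```

View pics/s2.png

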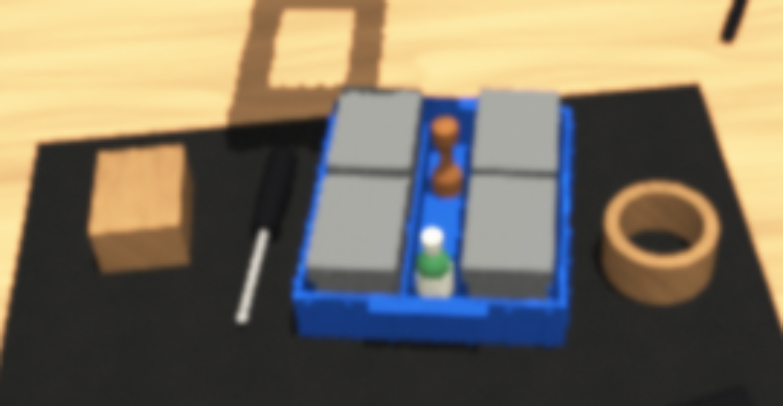

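The picture shows everything standing in place. The slot 3 end is now hard at 75.7 mm with no rock, about 5.2 mm lower than before. My second press relaxed instead of pushing (f_stop tripped on the force change), so I'll do one firm press from free air to confirm it is home.

```bash
python3 -c "
from h import *
p=np.array([*S[3],0]); P=lambda z:p+[0,0,z]
r.move_pose(P(.11),R(YAW)); r.line_to(P(.079),.08); r.wait(.25); f0=mean_f(8)
for z in (.0745,.0705):
    a=r.line_to(P(z),.01,f_stop=34) if z>.074 else r.line_to(P(z),.01); r.wait(.15); print(a,r.state()['ee_pos'][2],mean_f()-f0)
r.line_to(P(.11),.08); r.line_to(P(.2),.2); r.wait(.5)
s=r.state(); print(s['clock'],s['ft_force'])
r.hand_in()
"
```

```text
False 0.07574734363128964 9.356938555830258
False 0.07545665482772768 33.69466851225905
41.0333 [-0.16561982  0.34963145  0.62249293]
the job is handed in; nothing more can be done
```

The loose cover was in slot 3 (far row, right). I pressed it down at its middle until it was home, took the hand clear and handed in at about 41 s.

- **Finding it:** I pressed one end of each cover lightly with the shut fingertips, to about 6 N at most.
  - Slots 1, 2 and 4 pushed back evenly at about 3.5–4 N/mm, as sound seals should.
  - Slot 3 gave softly for about 3 mm and then stopped hard, so it was the one rocking. It took about 2.6 N, more than the 1.2 N given. Its first quick probe was unclear, so I repeated it in fine steps, and slot 4 too for comparison.
- **Seating it:** I pressed the middle of slot 3 with 21 N. Its top went from about 81 mm to 75.6 mm above the bench, about 5 mm.
- **Checks:**
  - Its end then met a hard stop at about 75.7 mm and no longer rocked.
  - My second press at the middle relaxed instead of pushing, because the force stop tripped early. I repeated it from free air.
  - Going from 9 N to 34 N then moved it only 0.3 mm, so I take it as fully home.
  - A picture taken before that last press showed the stamp, glue pot, tape, driver and carton standing as before. I took none after it.

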